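Weight the blanks and tip the feed tray to the mill

ROBOT

A 6-joint arm with a two-finger parallel gripper is mounted at the origin on the work surface. World frame = base frame: x ahead of the robot, y to its left, z up, the work surface at z = 0. Lengths are in mm, angles in rad, forces in N, time in s.
With the tool pointing down it reaches from about 350 to 975 mm from the base axis. Payload 7.1 kg.
Tool frame: the origin (TCP) lies on the front face of the gripper's body, between the roots of the fingers; the fingertips stand 80 mm ahead of it and the grasp point (between the pads) lies 61 mm ahead of it (env.tips_ahead is the distance from the TCP to the fingertips, in mm); z points along the fingers, y is the line along which they close (so a half turn about z gives the same grasp; the last joint's range is limited). The gripper opens to 88 mm and grips with 3 to 60 N. Pads are 20 mm wide; open, the fingers measure 115 mm over their backs; the gripper's body (75 mm by 178 mm) begins 61 mm behind the grasp point.
Start: joints at [-1.204, 0.423, 1.63, -0, 1.089, -0.019], TCP at [235.204, -579.038, 302.675] pointing down, gripper open.
Joint ranges: [-3, 3], [-0.9, 2.11], [0.09, 2.58], [-1.31, 4.45], [0.11, 2.69], [-2.54, 2.54]. Speed limits (rad/s): [2.39, 2.39, 3.01, 3.14, 3.14, 3.14].

INTERFACE

Orientations are given as a unit quaternion [x, y, z, w].
In Python, from station import env, set_gripper, viewer, workorder gives the robot as it stands. Calls block until the motion is done:
- env.reach(position, orientation): joint-space move of the TCP to a pose.
- env.move_l(position, rot=None, rate=150, f_stop=None): straight line of the TCP; rot=None keeps the orientation; rate is the mean speed in mm/s. With f_stop (N) it stops when the force on the tool has changed by that much, and returns True; else False.
- env.move_joints(angles): joint-space move.
- set_gripper(opening): finger opening in mm; the grip force is fixed at half the most; returns when the fingers have stopped.
- env.hold(seconds).
- env.ik(position, orientation): joint angles nearest the present ones, or None.
- env.read_state(): the state.
- viewer.camera(name): name is "scene" or "side" or "wrist"; returns the picture (480x640x3 uint8, blue, green, red); there is no depth.
- viewer.camera_params(name): a dict with "fx", "fy", "cx", "cy" (pixels), "pose" (4x4, takes a point from camera to world coordinates); the wrist camera has in their place "tool_from_camera" (4x4, takes a point from camera to tool coordinates, whose origin is the TCP and whose axes are the flange's). Camera axes: x right, y up, looking along -z (the intrinsics and any distortion apply to the point x, -y, -z); pixel columns grow to the right and rows downward; lengths in mm; the calibration is good to about 2 mm. A picture is of the moment at which its call begins: read the wrist's pose just before it. camera_params takes no time and is no camera call.
A pose or a line that the arm cannot do raises env.IKError and nothing moves.
- workorder.sign_off(): hands the job in; it is judged then, once.
The state is a dict: "time_s": time; "qpos": joint angles; "dq": joint speeds; "tau": joint torques, N m; "tool_pos": TCP position; "orientation": TCP orientation; "force": force on the tool from outside, world axes, zero at the start; "wrist_torque": the same for the moment, N m; "width": finger opening in mm; "grip_force": force on a finger pad.
Only numpy, scipy, OpenCV 4.12 (cv2) and the standard library are available. Lean on these libraries where they do the work, as an engineer would, in place of code of your own. Each camera call takes 0.05 s, during which the arm holds its last target. There are 200 camera calls.

TASK

Pick up the steel flatting weight by its wooden handle and lower it onto the pile of copper blanks in the box on the rocker, gently, until you feel it touch: do not drop it, press hard or push the rocker down with the weight still in hand; the height of the pile is not known. It should lie flat, centred on the pile with its long side along the pile's; let go, so that its weight alone tips the rocker fully down to the rolling mill with the weight resting on the pile, and leave the other things on the bench where they are.

Things in the scene. Friction and masses are not known exactly. Their poses are not given: they have to be found in the camera images.
- weight_mid (a point): steel flatting weight, loose, 0.7 to 1.0 kg: a flat steel slab 100 (its x) x 70 (its y) x 14 mm with a wooden block handle on top, centred, 64 mm long (its x), 24 mm wide (its y), 42 mm tall; 56 mm tall over all. This point is its centre, 28 mm above its underside; x runs along the slab and handle, z up. Grip the handle across its width
- weight: the same flatting weight; origin at the centre of its underside, same axes
- pan (a point): on the rocker: centre of the mouth of the open plywood box, at rim height (120 mm above the bench when level). Box 104 (x) x 134 (y) mm outside, walls 4 mm, 52 mm deep; y points to the rolling mill, z up. In the box stands a pile of copper sheet blanks, 85 (x) x 115 (y) mm, centred, that does not shift; its flat top is 10 to 48 mm above the rim, different each time and not reported
- rocker (a joint): tilt of the rocker, rad: 0 level (held by its counterweight), 0.2 fully tipped, box end down toward the mill. It starts to tip at about 5 N on the middle of the pile and takes about half a second
- pivot (a point): centre of the rocker's pivot axis (along the box's x), 120 mm behind the box's centre (-y) and 45 mm below its rim. As the rocker tips, what stands on the pile leans and goes about 25 mm down and 25 mm toward the mill: fingers that hold the handle by its two long sides, with the handle pointing to the mill, stay clear of it
- stand: fixed feed stand: steel base 170 (x) x 500 (y) x 12 mm on the bench, carrying the rocker, its counterweight (52 mm round, 225 mm behind the box's centre on -y, 118 mm tall) and at +y a small rolling mill 175 mm from the box's centre, 70 mm deep (y), 166 mm wide (x), 172 mm tall. Origin on the bench under the box's centre
- bench_block: plain steel bench block without any handle, 90 x 70 x 24 mm, loose, not the one to use; origin at the centre of its underside
- bowl: open metal bowl, 90 mm across the mouth, 50 mm tall, loose; origin at the centre of its underside
- ladle: small metal cup with a wooden side handle (cup 86 mm across, 45 mm tall; handle along its +x, reaching 160 mm from the cup's axis and 64 mm up), loose; origin under the cup
- hammer: hammer lying flat, about 0.3 m long, loose
- mallet: wooden mallet lying flat, head 56 mm thick and 90 mm long, handle 190 mm along its +y, loose; origin under the head
- jar: amber glass jar, 60 mm across, 85 mm tall, loose; origin at the centre of its underside
- dome_stake: small steel doming stake, 60 mm foot, 82 mm tall, loose; origin at the centre of its underside
Not all that is in view belongs to the job. What is shaped like the weight but pink is not meant.

How it is judged:
By the outcome, as a careful person would: the job done as asked, in the order asked, and still so for the second after the job is handed in, with the robot touching nothing.
It also fails if it takes over 45 s, if anything falls off the work surface, if the arm or the gripper's body presses on something with over 40 N, if the wrist force passes 120 N, or if a joint passes its speed limit or range.

## Working session

There is one attempt and no reset: what is moved stays moved. The work goes in short steps, each a Python script; the robot and the scene stay as the last script left them, time stands still between calls to the robot, and variables do not carry over. Pictures are saved under pics/ and viewed, at most 10 in all, crops included, and the job is handed in when it is done.

```bash
mkdir -p pics; ls; python3 - <<'E'
from station import env,viewer
import cv2,numpy as np
np.set_printoptions(precision=4,suppress=True)
for n in("scene","side","wrist"):
    cv2.imwrite(f"pics/{n}0.png",viewer.camera(n)); print(n,viewer.camera_params(n))
print(env.read_state())
E
```

```text
pics
scene {'fx': 586.4522587713453, 'fy': 586.4522587713453, 'cx': 309.785450756811, 'cy': 244.61739529371746, 'pose': array([[  -0.6077,   -0.4284,    0.6687, 1474.8628],
       [   0.7941,   -0.3395,    0.5042,  629.7242],
       [   0.0111,    0.8374,    0.5465,  836.3621],
       [   0.    ,    0.    ,    0.    ,    1.    ]])}
side {'fx': 611.0189073031503, 'fy': 611.0189073031503, 'cx': 316.7345511584326, 'cy': 243.3363804815332, 'pose': array([[  -0.8137,    0.4402,   -0.3797, -118.881 ],
       [  -0.5813,   -0.6179,    0.5294,  859.1752],
       [  -0.0016,    0.6514,    0.7587, 1401.8476],
       [   0.    ,    0.    ,    0.    ,    1.    ]])}
wrist {'fx': 404.38196111668236, 'fy': 404.38196111668236, 'cx': 318.4095065377485, 'cy': 237.79322850015183, 'tool_from_camera': array([[ -0.0005,   0.9671,   0.2545,  69.15  ],
       [  1.    ,   0.0004,   0.0005,  -0.296 ],
       [  0.0004,   0.2545,  -0.9671, -82.0996],
       [  0.    ,   0.    ,   0.    ,   1.    ]])}
{'time_s': 0.15, 'qpos': array([-1.204 ,  0.4237,  1.6305,  0.    ,  1.0886, -0.019 ]), 'dq': array([ 0.0009, -0.0035, -0.0026,  0.0002,  0.0001,  0.    ]), 'tau': array([ -0.0002, -54.4981, -27.3919,   0.0643,   0.0205,  -0.0001]), 'tool_pos': array([ 235.0994, -578.7272,  302.0805]), 'orientation': array([ 0.9815,  0.1917, -0.0001, -0.0006]), 'force': array([-0.3621, -0.0917,  0.6119]), 'wrist_torque': array([-0.0042, -0.0039,  0.0204]), 'grip_force': 0.0, 'width': 87.85752340675877}
```

View pics/scene0.png

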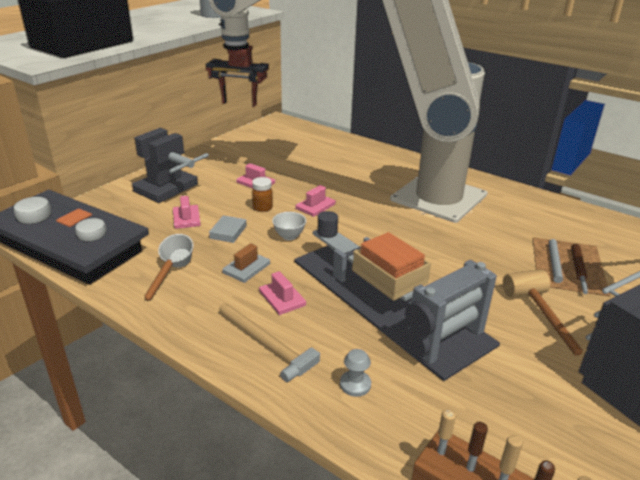

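View pics/side0.png

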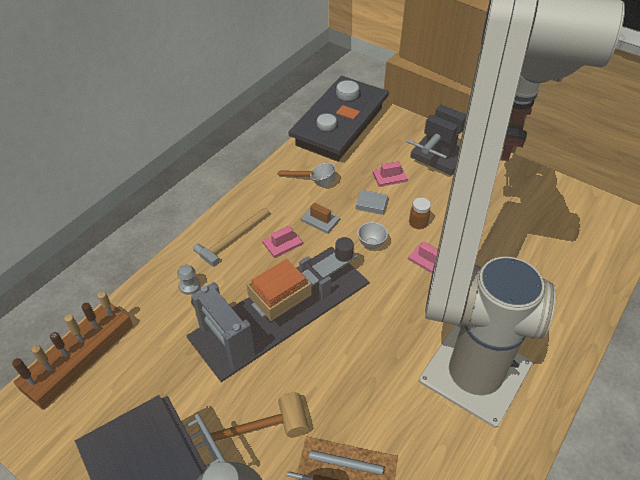

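The scene picture shows one steel slab with a brown handle at scene (246,262) / side (321,216). The others like it are pink, at scene (256,176), (186,212), (316,200) and (282,292). A bare grey block with no handle sits at scene (228,229). Only the brown-handled slab fits the description. The box on the rocker is at scene (392,265) / side (280,288). I'll confirm with an enlarged composite.

```bash
python3 - <<'E'
import cv2,numpy as np
def crop(n,x,y,w=100,h=75):
    im=cv2.imread(f"pics/{n}0.png")[y:y+h,x:x+w]; im=cv2.resize(im,(400,300),interpolation=cv2.INTER_CUBIC)
    s=400/w
    for k in range(0,w,10):
        cv2.line(im,(int((k+.5)*s),0),(int((k+.5)*s),6 if k%50 else 14),(0,255,255),1)
    for k in range(0,h,10):
        cv2.line(im,(0,int((k+.5)*s)),(6 if k%50 else 14,int((k+.5)*s)),(0,255,255),1)
    cv2.putText(im,f"{n} {x},{y}",(230,14),0,.45,(0,255,255),1); return im
a=np.vstack([np.hstack([crop("scene",200,225),crop("side",275,180)]),np.hstack([crop("scene",345,225),crop("side",235,250)])])
cv2.imwrite("pics/crop.png",a)
E
```

```text
(no output)
```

View pics/crop.png

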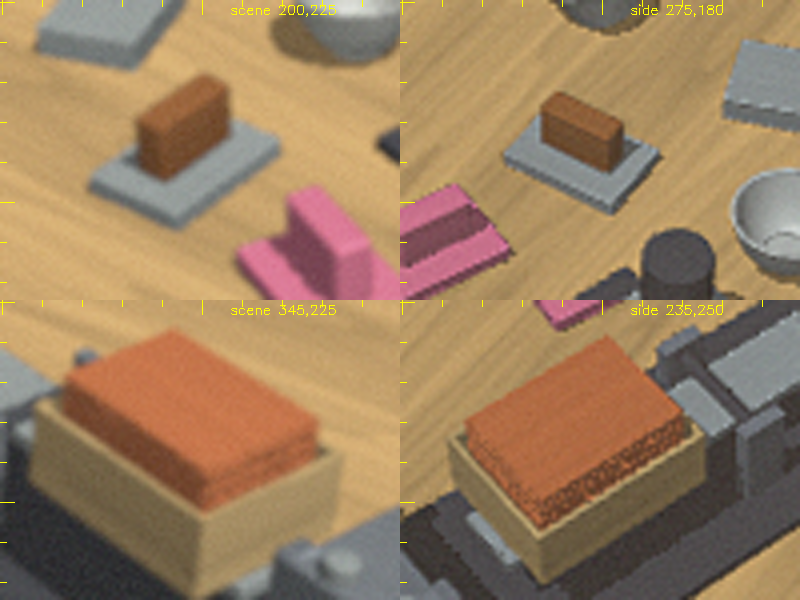

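The crop confirms it: grey slab with a plain brown wooden handle, the only one not pink. Next I'll fit the weight, pile and box models to the corners in both views.

```bash
cat > h.py <<'E'
import numpy as np, cv2
from scipy.optimize import least_squares
from scipy.spatial.transform import Rotation as R
from station import env,set_gripper,viewer,workorder
def proj(n,P,T=None):
    c=viewer.camera_params(n); T=c["pose"] if T is None else T
    q=(np.atleast_2d(P)-T[:3,3])@T[:3,:3]
    return np.c_[c["cx"]-c["fx"]*q[:,0]/q[:,2],c["cy"]+c["fy"]*q[:,1]/q[:,2]]
def place(p,loc):  # p=x,y,z,yaw
    return R.from_euler('z',p[3]).apply(loc)+p[:3]
def fit(obs,p0): # obs: list of (cam,loc,uv,T)
    f=lambda p: np.concatenate([(proj(n,place(p,np.array(l,float)),T)-uv).ravel() for n,l,uv,T in obs])
    s=least_squares(f,p0,loss='soft_l1',x_scale=[10,10,10,.1]); return s.x,np.abs(f(s.x)).reshape(-1,2)
def down(yaw): # tool z down, tool y axis at angle yaw in world
    y=np.array([np.cos(yaw),np.sin(yaw),0]);z=np.array([0,0,-1.]);return R.from_matrix(np.c_[np.cross(y,z),y,z]).as_quat()
E
python3 - <<'E'
from h import *
np.set_printoptions(precision=3,suppress=True)
c=lambda o,a:np.array(o)+np.array(a)/4-.5+.125
S=lambda a:c((200,225),a); D=lambda a:c((275,180),a)
# weight: local x long; labels by world sign pattern: long ~ -x ; use local x := world +x-ish
A=[32,-12,56];B=[32,12,56];C=[-32,12,56];E=[-32,-12,56]
sb=[50,35,14];sl=[50,-35,14];sr=[-50,35,14];st=[-50,-35,14]
ob=[('scene',l,S(a),None) for l,a in((A,(137,122)),(E,(207,74)),(C,(229,89)),(sl,(90,184)),(sb,(177,217)),(sr,(281,146)))]
ob+=[('side',l,D(a),None) for l,a in((A,(157,92)),(B,(140,103)),(C,(207,138)),(E,(223,124)),(sb,(103,157)),(sr,(213,204)),(st,(260,154)))]
print('weight',*fit(ob,[600,-100,0,0]))
S=lambda a:c((345,225),a); D=lambda a:c((235,250),a)
def rect(w,l):return [w,-l,0],[w,l,0],[-w,l,0],[-w,-l,0]
a,b,d,e=rect(42.5,57.5)
ob=[('scene',l,S(q),None) for l,q in((a,(65,75)),(b,(208,172)),(d,(318,120)),(e,(172,30)))]
ob+=[('side',l,D(q),None) for l,q in((a,(207,37)),(b,(67,124)),(d,(143,221)),(e,(285,110)))]
print('pile',*fit(ob,[600,100,140,0]))
a,b,d,e=rect(52,67)
ob=[('scene',l,S(q),None) for l,q in((a,(35,103)),(b,(200,215)),(d,(343,154)))]
ob+=[('side',l,D(q),None) for l,q in((b,(50,137)),(d,(145,254)),(e,(305,130)))]
print('rim',*fit(ob,[600,100,120,0]))
E
```

```text
weight [ 629.884 -202.046   -6.004    0.044] [[1.225 0.238]
 [1.475 0.084]
 [0.619 0.697]
 [0.553 1.107]
 [0.118 0.723]
 [0.064 1.043]
 [0.546 0.096]
 [0.576 2.039]
 [0.271 1.547]
 [0.48  0.238]
 [0.074 0.134]
 [0.434 1.418]
 [0.17  0.156]]
pile [522.501 134.678 137.059  -0.264] [[1.238 0.373]
 [0.07  0.593]
 [1.136 0.162]
 [0.162 0.54 ]
 [0.043 0.091]
 [0.257 0.018]
 [0.27  3.479]
 [0.353 1.239]]
rim [522.183 133.848 117.825  -0.273] [[0.481 0.197]
 [0.526 0.974]
 [0.165 0.754]
 [0.155 0.4  ]
 [0.546 3.212]
 [0.84  1.171]]
```

Fits are plausible: weight base at z≈-6 (expected 0), rim at 118 (expected 120), pile top about 19 mm above the rim. I'll refine with the wrist camera from two heights over each, and check IK for the grasp and place yaws first.

```bash
cat >> h.py <<'E'
def wT():
    s=env.read_state(); M=np.eye(4); M[:3,:3]=R.from_quat(s["orientation"]).as_matrix(); M[:3,3]=s["tool_pos"]
    return M@viewer.camera_params("wrist")["tool_from_camera"]
E
python3 - <<'E'
from h import *
np.set_printoptions(precision=3,suppress=True)
for y in(1.615,-1.527): print('g',y,env.ik([630,-202,100],down(y)))
for y in(2.878,-.264): print('p',y,env.ik([522,134,300],down(y)))
def shot(name,pos,yaw):
    env.reach(pos,down(yaw)); env.hold(.3); T=wT(); np.save(f"pics/{name}.npy",T); cv2.imwrite(f"pics/{name}.png",viewer.camera("wrist"))
yg,yp=(1.615,2.878) if env.ik([522,134,300],down(2.878)) is not None and abs(env.ik([522,134,300],down(2.878))[5])<abs(env.ik([522,134,300],down(-.264))[5]) else (-1.527,-.264)
print(yg,yp)
shot("b1",[522,134,400],yp); shot("b2",[522,94,330],yp)
shot("w1",[630,-202,300],yg); shot("w2",[630,-242,230],yg)
s=env.read_state();print(s["time_s"],s["qpos"])
a=[cv2.resize(cv2.imread(f"pics/{n}.png"),(400,300),interpolation=cv2.INTER_AREA) for n in("b1","b2","w1","w2")]
cv2.imwrite("pics/four.png",np.vstack([np.hstack(a[:2]),np.hstack(a[2:])]))
E
```

```text
g 1.615 [-0.328  0.735  1.632 -0.     0.775 -1.943]
g -1.527 [-0.328  0.735  1.632 -0.     0.775  1.199]
p 2.878 None
p -0.264 [ 0.229  0.301  1.823 -0.     1.018  0.493]
-1.527 -0.264
6.325 [-0.384  0.574  1.559  0.     1.006  1.143]
```

View pics/four.png

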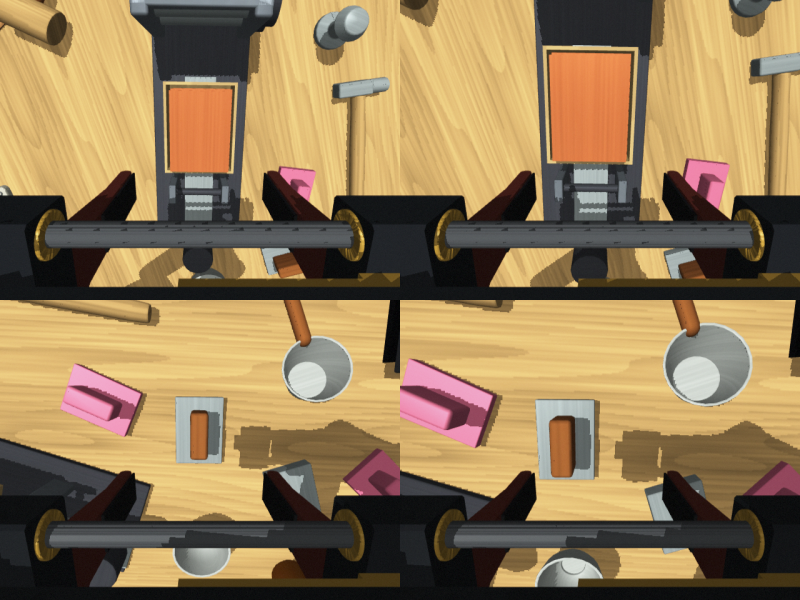

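The four wrist views show the pile at b1≈(200,128) and b2≈(590,107), and the weight at w1≈(200,430) and w2≈(567,440), all clearly visible. I'll enlarge them to read the corners.

```bash
python3 - <<'E'
import cv2,numpy as np
def crop(n,x,y,w,h):
    im=cv2.imread(f"pics/{n}.png")[y:y+h,x:x+w]; s=400/w; im=cv2.resize(im,(400,300),interpolation=cv2.INTER_CUBIC)
    for k in range(0,w,10): cv2.line(im,(int((k+.5)*s),0),(int((k+.5)*s),5),(255,255,0),1)
    for k in range(0,h,10): cv2.line(im,(0,int((k+.5)*s)),(5,int((k+.5)*s)),(255,255,0),1)
    return im
a=[crop("b1",220,110,240,180),crop("b2",200,60,240,180),crop("w1",240,140,160,120),crop("w2",190,145,160,160*3//4)]
cv2.imwrite("pics/four2.png",np.vstack([np.hstack(a[:2]),np.hstack(a[2:])]))
for n in("b1","b2","w1","w2"):
    im=cv2.GaussianBlur(cv2.imread(f"pics/{n}.png"),(3,3),0);h=cv2.cvtColor(im,cv2.COLOR_BGR2HSV)
    m=cv2.inRange(h,(3,150,180),(13,255,255)) if n[0]=='b' else cv2.inRange(h,(3,120,60),(14,255,255))
    m[300:]=0
    if n[0]=='w': m[:,:240]=0 if n=='w1' else m[:,:240]; m[:140]=0
    cs=sorted(cv2.findContours(m,0,2)[0],key=cv2.contourArea)[-1]
    print(n,cv2.contourArea(cs),cv2.boxPoints(cv2.minAreaRect(cs)).round(1).tolist(),cv2.approxPolyDP(cs,5,True).reshape(-1,2).tolist())
E
```

```text
b1 12713.0 [[270.0, 141.0], [370.0, 141.0], [370.0, 275.0], [270.0, 275.0]] [[273, 142], [273, 273], [363, 275], [370, 143]]
b2 21222.5 [[236.1999969482422, 257.0], [239.10000610351562, 83.5999984741211], [369.1000061035156, 85.69999694824219], [366.20001220703125, 259.20001220703125]] [[243, 84], [244, 256], [360, 258], [369, 87]]
w1 2005.0 [[305.0, 177.0], [332.0, 177.0], [332.0, 254.0], [305.0, 254.0]] [[310, 177], [305, 252], [328, 254], [332, 184]]
w2 3148.0 [[238.5, 186.39999389648438], [273.70001220703125, 185.39999389648438], [276.20001220703125, 281.8999938964844], [241.0, 282.79998779296875]] [[252, 186], [239, 196], [242, 278], [272, 282], [274, 198], [265, 187], [273, 186]]
```

View pics/four2.png

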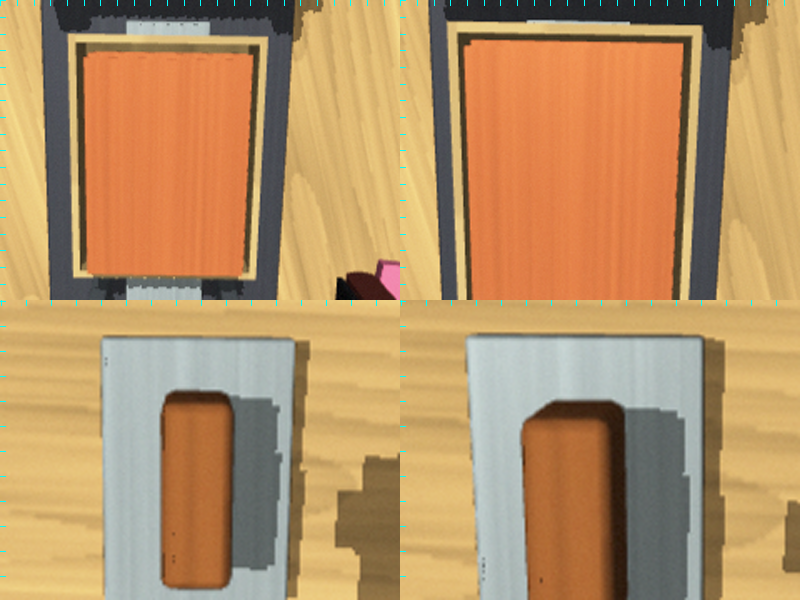

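```bash
python3 - <<'E'
from h import *
np.set_printoptions(precision=3,suppress=True)
T={n:np.load(f"pics/{n}.npy") for n in("b1","b2","w1","w2")}
def O(n,sx,w,l,z,pts): # pts TL,TR,BL,BR ; pile style
    L=dict(zip(("TL","TR","BL","BR"),([-w,l,z],[w,l,z],[-w,-l,z],[w,-l,z]) if sx else ([l,w,z],[l,-w,z],[-l,w,z],[-l,-w,z])))
    return [("wrist",L[k],np.array(v),T[n]) for k,v in pts.items()]
p=O("b1",1,42.5,57.5,0,dict(TL=(270.4,141.8),TR=(371.8,141.8),BL=(272.8,275),BR=(367,275.6)))+O("b2",1,42.5,57.5,0,dict(TL=(239,84.6),TR=(370.4,84.6),BL=(241.3,257),BR=(364,258.5)))
print('pile',*fit(p,[522,134,138,-.26]))
r=O("b1",1,52,67,0,dict(TL=(261.4,131),TR=(380.8,132.2),BL=(264.4,276.8),BR=(373.6,276.8)))+O("b2",1,52,67,0,dict(TL=(228.8,74.4),TR=(381.2,75.6)))
print('rim',*fit(r,[522,134,120,-.26]))
h=O("w1",0,12,32,56,dict(TL=(304.8,181.2),TR=(332.8,181.2),BL=(304.4,255.2),BR=(332.4,255.2)))+O("w2",0,12,32,56,dict(TL=(239.6,192),TR=(273.6,192),BL=(241.5,281.5),BR=(273,282)))
s=O("w1",0,35,50,14,dict(TL=(281.2,155.2),TR=(357.6,156),BL=(283,261),BR=(355,260)))+O("w2",0,35,50,14,dict(TL=(216.4,159.4),TR=(311.2,160.2),BL=(222.4,286)))
for o in(h,s,h+s): print('w',*fit(o,[630,-202,0,.04]))
E
```

```text
pile [523.992 136.65  140.726  -0.274] [[1.267 0.1  ]
 [0.763 1.011]
 [0.782 0.923]
 [0.082 0.749]
 [1.944 0.541]
 [0.611 0.889]
 [2.451 0.283]
 [0.06  0.17 ]]
rim [523.697 135.793 118.535  -0.274] [[0.433 0.022]
 [0.222 0.105]
 [0.375 0.463]
 [0.218 0.472]
 [0.021 0.207]
 [0.057 0.313]]
w [ 627.489 -200.234   -9.721    0.029] [[0.939 0.481]
 [0.009 0.008]
 [1.061 0.628]
 [1.453 0.196]
 [0.583 0.352]
 [1.548 0.201]
 [0.613 0.668]
 [3.195 0.656]]
w [ 628.295 -201.024   -3.714    0.039] [[0.926 0.042]
 [0.172 0.367]
 [0.864 0.35 ]
 [0.411 1.072]
 [0.254 0.022]
 [0.194 0.278]
 [1.527 0.286]]
w [ 628.107 -200.685   -6.01     0.037] [[0.851 0.558]
 [0.427 0.328]
 [0.355 0.095]
 [0.448 0.306]
 [1.378 0.308]
 [1.255 0.054]
 [0.681 1.915]
 [3.709 1.636]
 [0.973 0.061]
 [0.354 0.247]
 [1.105 0.973]
 [1.07  0.571]
 [0.668 0.027]
 [0.099 0.158]
 [1.635 0.635]]
```

Wrist and fixed-camera fits agree within about 2 mm. The weight is at (628.3,-201), yaw 0.038. The pile is at (523.8,136.2), yaw -0.274, top about 141. The weight stands on the bench, so the -4 to -6 base reading is corner bias. Now the grasp.

```bash
python3 - <<'E'
from h import *
np.set_printoptions(precision=2,suppress=True)
yg=.038-np.pi/2
env.reach([628.3,-201,160],down(yg))
print(env.move_l([628.3,-201,100],rate=80,f_stop=6))
f0=env.read_state()["force"]
set_gripper(10); s=env.read_state(); print(s["width"],s["grip_force"],s["tool_pos"],s["force"])
env.move_l([628.3,-201,110],rate=40); env.move_l([628.3,-201,300],rate=150); env.hold(.3)
s=env.read_state(); print(s["time_s"],s["width"],s["grip_force"],s["tool_pos"],s["force"]-f0,s["wrist_torque"])
env.reach([523.8,136.2,320],down(-.274)); env.hold(.3)
T=wT(); np.save("pics/h1.npy",T); im=viewer.camera("wrist"); cv2.imwrite("pics/h1.png",im)
s=env.read_state(); print(s["time_s"],s["width"],s["tool_pos"],s["force"],s["qpos"])
E
```

```text
False
23.585517229292503 29.99962717294693 [ 628.29 -201.02   99.96] [-0.26  0.55 -0.54]
10.7583 23.766132690155374 29.998100101947784 [ 628.21 -200.96  299.48] [ 0.47  0.38 -8.86] [ 0.07 -0.03  0.01]
12.4333 24.21200853007695 [524.06 135.7  319.87] [-0.41  0.24 -8.63] [ 0.23  0.28  1.8  -0.    1.06  0.51]
```

View pics/h1.png

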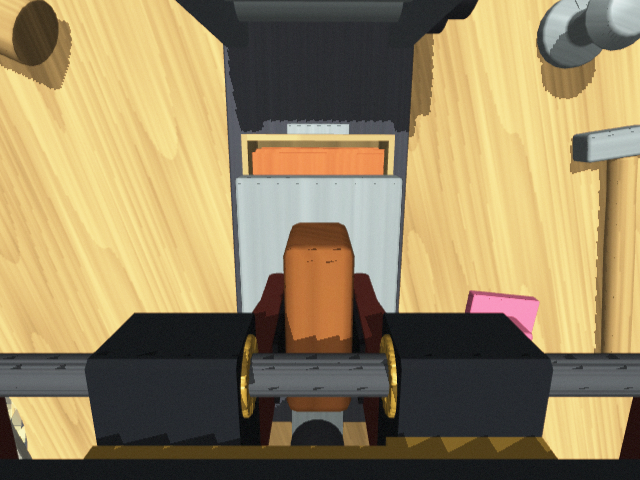

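The weight is held level and square to the box; the slab's far corners are at (237,178) and (402,178). I'll check its offset in the hand, then lower by feel.

```bash
python3 - <<'E'
from h import *
np.set_printoptions(precision=2,suppress=True)
T=viewer.camera_params("wrist")["tool_from_camera"]
print(proj("wrist",[[50,-35,86],[50,35,86],[48,-35,86],[50,-35,82]],T))
env.move_l([523.8,136.2,256],rate=90); env.hold(.3)
f0=env.read_state()["force"]
hit=env.move_l([523.8,136.2,222],rate=12,f_stop=2)
s=env.read_state(); print(hit,s["time_s"],s["tool_pos"],s["force"]-f0,s["width"])
env.hold(.2); s=env.read_state(); print(s["tool_pos"],s["force"]-f0,s["wrist_torque"])
cv2.imwrite("pics/t1.png",viewer.camera("scene")[200:400,280:540])
E
```

```text
[[234.84 180.1 ]
 [403.81 180.02]
 [235.09 184.93]
 [232.86 181.24]]
True 15.0 [523.89 136.44 240.97] [ 0.5   2.75 12.11] 23.639124257958432
[523.92 136.57 240.79] [ 2.29  4.45 12.86] [ 0.35 -0.57 -0.01]
```

Touch at 241 (pile top about 141, as measured), but the load is now 12 N, more than I want. I'll ease up until it's light before releasing.

```bash
python3 - <<'E'
from h import *
np.set_printoptions(precision=2,suppress=True)
z=env.read_state()["tool_pos"][2]
for i in range(6):
    z+=.3; env.move_l([523.8,136.2,z],rate=10); env.hold(.1)
    s=env.read_state(); print(s["time_s"],s["tool_pos"],s["force"])
    if s["force"][2]<-5.5: break
cv2.imwrite("pics/t1.png",cv2.resize(np.hstack([viewer.camera("scene")[200:380,300:520],viewer.camera("side")[220:400,180:400]]),None,fx=1.8,fy=1.8))
E
```

```text
15.7333 [524.11 136.32 241.13] [1.91 3.29 0.1 ]
16.0833 [523.79 136.09 241.19] [ 3.18  1.85 -1.7 ]
16.4333 [523.36 135.99 241.29] [ 1.39  0.17 -4.81]
16.7833 [523.29 135.96 241.6 ] [ 1.09 -1.22 -5.28]
17.1333 [523.38 136.19 241.87] [-0.74 -0.37 -8.76]
```

View pics/t1.png

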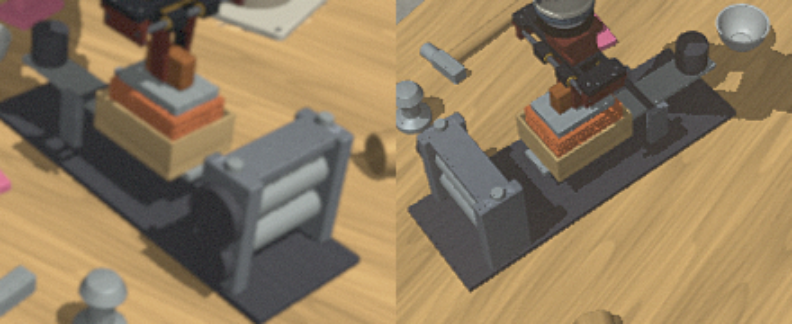

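The rocker is still level and the weight sits square on the pile. It's just clear now, so I'll lower in 0.15 mm steps to a light 2–4 N touch, release and back off straight up.

```bash
python3 - <<'E'
from h import *
np.set_printoptions(precision=2,suppress=True)
z=env.read_state()["tool_pos"][2]
for i in range(6):
    z-=.15; env.move_l([523.8,136.2,z],rate=10); env.hold(.1)
    s=env.read_state(); print(s["time_s"],s["tool_pos"],s["force"])
    if s["force"][2]>-7: break
set_gripper(88); env.hold(1.0)
s=env.read_state(); print(s["time_s"],s["width"],s["force"])
p=s["tool_pos"]; env.move_l([p[0],p[1],340],rate=120); env.hold(.3)
s=env.read_state(); print(s["time_s"],s["force"])
cv2.imwrite("pics/t2.png",cv2.resize(np.hstack([viewer.camera("scene")[200:380,300:520],viewer.camera("side")[220:400,180:400]]),None,fx=1.8,fy=1.8))
np.save("pics/e.npy",wT()); cv2.imwrite("pics/e.png",viewer.camera("wrist"))
E
```

```text
17.5833 [523.77 136.2  241.83] [ 0.52  0.06 -8.54]
17.9333 [523.8  136.22 241.72] [-0.43 -0.25 -8.31]
18.2833 [523.8  136.2  241.58] [-0.69  0.09 -7.49]
18.6333 [523.82 136.2  241.53] [-1.01 -0.94 -6.2 ]
20.7083 87.5881701907518 [-0.02 -0.12 -1.01]
21.9833 [ 1.37 -0.13  0.13]
```

View pics/t2.png

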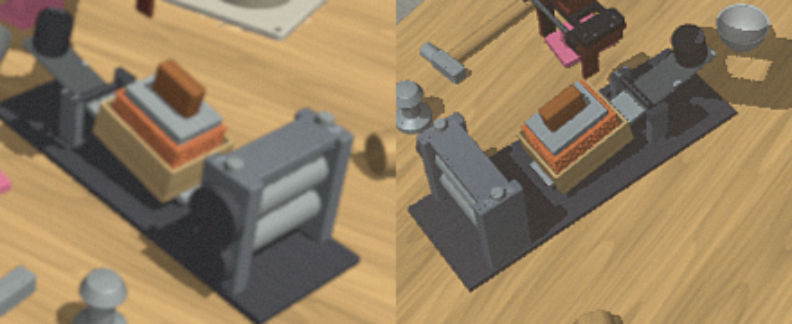

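View pics/e.png

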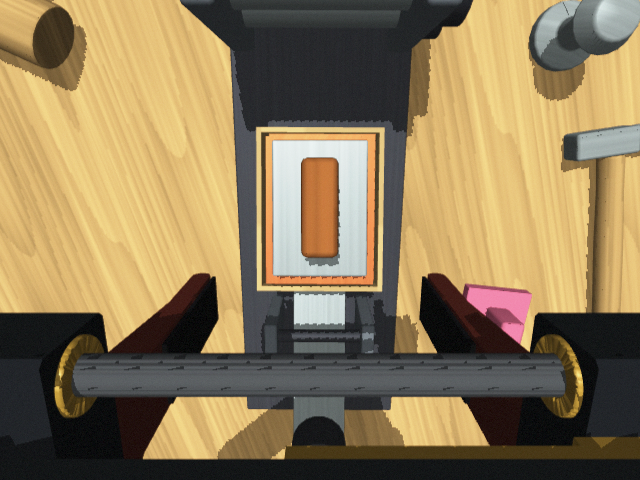

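The rocker is tipped down to the mill. The weight lies flat, centred and aligned on the pile (slab 272–367 × 140–276 inside pile 264–375 × 133–285), and the gripper is clear.

```bash
python3 -c "
from station import workorder
print(workorder.sign_off())"
```

```text
the job is handed in; nothing more can be done
None
```

The weight lies flat, centred and aligned on the pile, the rocker tipped toward the mill once I let go, the gripper is clear and the job is handed in; first contact pressed the level rocker with about 12 N, so I eased off and released at a touch of about 2.5 N.

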